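# Spice infusers for the punch glasses

## Task

Get the punch glasses ready: press the wooden cap of every spice infuser stick in the rack fully home on its collar, pull the stick out of its tube and stand it, foot down, in a glass on the lazy susan, one stick to a glass, and never a stick in a glass before its cap is home. Glasses may get shifted while you work; leave them all standing upright on the lazy susan's lower tier. Do not disturb the rum bottle, jigger, scoop or stopper.

Things in the scene. Friction and masses are not known exactly. Their poses are not given: they have to be found in the camera images.
- susan: pale wood two-tier lazy susan, bearing locked so it does not turn. Origin: centre of its underside. Lower tier: disc 330 mm across, its flat top 22 mm above the origin. Centre column 56 mm across carries the upper tier, 96 mm across, top 122 mm above the origin, on which the glass stopper stands.
- rack: heavy fixed rack: wooden foot 70 x 270 x 8 mm (long way along its y) with six upright steel tubes in a row at y = -112.5, -67.5, -22.5, 22.5, 67.5, 112.5 mm in its frame. Tubes are 24 mm outside, 20 mm inside, and reach from 8 mm (floor that the sticks stand on) to 68 mm above its origin. Origin: centre of the underside.
- stick1: spice infuser stick, steel rod 14 mm in diameter with a collar 19 mm across whose top is 100 mm above the foot; above the collar a round dark wood cap, 22 mm in diameter and 30 mm tall. Overall 130 mm long with the cap home, up to 142 mm with it raised; about 60 g. Origin: centre of the foot; its z runs along the stick to the cap. It stands loosely, leaning up to 6 degrees, in a tube of the rack.
- cap1 (a joint): how far the cap of stick1 is raised above its collar along the stick, m: 0 is fully home (cap touches the collar), 0.012 fully raised. It slides stiffly (about 4 N) and stays where it is left.
- stick2: exactly like stick1
- cap2 (a joint): the same for stick2
- stick3: exactly like stick1
- cap3 (a joint): the same for stick3
- stick4: exactly like stick1
- cap4 (a joint): the same for stick4
- stick5: exactly like stick1
- cap5 (a joint): the same for stick5
- stick6: exactly like stick1
- cap6 (a joint): the same for stick6
- glass1: small clear glass, 85 mm tall, 52 mm across at the foot and 56 mm at the rim, wall 3 mm, inner floor 10 mm above its underside, about 220 g, loose, standing on the lower tier of the lazy susan. Origin: centre of the underside, z up.
- glass2: exactly like glass1
- glass3: exactly like glass1
- glass4: exactly like glass1
- glass5: exactly like glass1
- glass6: exactly like glass1
- rum: sealed rum bottle, 72 mm across, 240 mm tall, standing; a bystander. Origin: centre of the underside.
- jigger: steel double jigger, 42 mm across, 62 mm tall, standing; a bystander. Origin: centre of the underside.
- scoop: red plastic scoop, bowl 75 x 50 x 30 mm, handle 85 mm long to its -x side; a bystander. Origin: centre of the underside of the bowl.
- stopper: glass bottle stopper, 34 mm across, 48 mm tall, standing on the upper tier of the lazy susan; a bystander. Origin: centre of the underside.
Mind the look-alikes: they are no part of the job. What is shaped like the glass5 but blue or yellow is not meant.

How it is judged:
At the end, for the whole second after the job is handed in: Each stick present stands in a glass (foot within 26 mm of its axis, under 30 mm above its underside), one to a glass, cap raised under 3 mm; all six glasses upright (0.12 rad) on the lower tier; bystanders within 30 mm of their places; all at rest (((horizontal distance between stick1 and glass1 below 0.026 m and z of stick1 in the frame of glass1 between 0.002 and 0.03 m) or (horizontal distance between stick1 and glass2 below 0.026 m and z of stick1 in the frame of glass2 between 0.002 and 0.03 m) or (horizontal distance between stick1 and glass3 below 0.026 m and z of stick1 in the frame of glass3 between 0.002 and 0.03 m) or (horizontal distance between stick1 and glass4 below 0.026 m and z of stick1 in the frame of glass4 between 0.002 and 0.03 m) or (horizontal distance between stick1 and glass5 below 0.026 m and z of stick1 in the frame of glass5 between 0.002 and 0.03 m) or (horizontal distance between stick1 and glass6 below 0.026 m and z of stick1 in the frame of glass6 between 0.002 and 0.03 m)) and ((horizontal distance between stick2 and glass1 below 0.026 m and z of stick2 in the frame of glass1 between 0.002 and 0.03 m) or (horizontal distance between stick2 and glass2 below 0.026 m and z of stick2 in the frame of glass2 between 0.002 and 0.03 m) or (horizontal distance between stick2 and glass3 below 0.026 m and z of stick2 in the frame of glass3 between 0.002 and 0.03 m) or (horizontal distance between stick2 and glass4 below 0.026 m and z of stick2 in the frame of glass4 between 0.002 and 0.03 m) or (horizontal distance between stick2 and glass5 below 0.026 m and z of stick2 in the frame of glass5 between 0.002 and 0.03 m) or (horizontal distance between stick2 and glass6 below 0.026 m and z of stick2 in the frame of glass6 between 0.002 and 0.03 m)) and ((horizontal distance between stick3 and glass1 below 0.026 m and z of stick3 in the frame of glass1 between 0.002 and 0.03 m) or (horizontal distance between stick3 and glass2 below 0.026 m and z of stick3 in the frame of glass2 between 0.002 and 0.03 m) or (horizontal distance between stick3 and glass3 below 0.026 m and z of stick3 in the frame of glass3 between 0.002 and 0.03 m) or (horizontal distance between stick3 and glass4 below 0.026 m and z of stick3 in the frame of glass4 between 0.002 and 0.03 m) or (horizontal distance between stick3 and glass5 below 0.026 m and z of stick3 in the frame of glass5 between 0.002 and 0.03 m) or (horizontal distance between stick3 and glass6 below 0.026 m and z of stick3 in the frame of glass6 between 0.002 and 0.03 m)) and ((horizontal distance between stick4 and glass1 below 0.026 m and z of stick4 in the frame of glass1 between 0.002 and 0.03 m) or (horizontal distance between stick4 and glass2 below 0.026 m and z of stick4 in the frame of glass2 between 0.002 and 0.03 m) or (horizontal distance between stick4 and glass3 below 0.026 m and z of stick4 in the frame of glass3 between 0.002 and 0.03 m) or (horizontal distance between stick4 and glass4 below 0.026 m and z of stick4 in the frame of glass4 between 0.002 and 0.03 m) or (horizontal distance between stick4 and glass5 below 0.026 m and z of stick4 in the frame of glass5 between 0.002 and 0.03 m) or (horizontal distance between stick4 and glass6 below 0.026 m and z of stick4 in the frame of glass6 between 0.002 and 0.03 m)) and ((horizontal distance between stick5 and glass1 below 0.026 m and z of stick5 in the frame of glass1 between 0.002 and 0.03 m) or (horizontal distance between stick5 and glass2 below 0.026 m and z of stick5 in the frame of glass2 between 0.002 and 0.03 m) or (horizontal distance between stick5 and glass3 below 0.026 m and z of stick5 in the frame of glass3 between 0.002 and 0.03 m) or (horizontal distance between stick5 and glass4 below 0.026 m and z of stick5 in the frame of glass4 between 0.002 and 0.03 m) or (horizontal distance between stick5 and glass5 below 0.026 m and z of stick5 in the frame of glass5 between 0.002 and 0.03 m) or (horizontal distance between stick5 and glass6 below 0.026 m and z of stick5 in the frame of glass6 between 0.002 and 0.03 m)) and ((horizontal distance between stick6 and glass1 below 0.026 m and z of stick6 in the frame of glass1 between 0.002 and 0.03 m) or (horizontal distance between stick6 and glass2 below 0.026 m and z of stick6 in the frame of glass2 between 0.002 and 0.03 m) or (horizontal distance between stick6 and glass3 below 0.026 m and z of stick6 in the frame of glass3 between 0.002 and 0.03 m) or (horizontal distance between stick6 and glass4 below 0.026 m and z of stick6 in the frame of glass4 between 0.002 and 0.03 m) or (horizontal distance between stick6 and glass5 below 0.026 m and z of stick6 in the frame of glass5 between 0.002 and 0.03 m) or (horizontal distance between stick6 and glass6 below 0.026 m and z of stick6 in the frame of glass6 between 0.002 and 0.03 m)) and value of joint each of cap1, cap2, cap3, cap4, cap5, cap6 below 0.003 m and horizontal distance between stick1 and stick2 above 0.041 m and horizontal distance between each of stick1, stick2 and stick3 above 0.041 m and horizontal distance between each of stick1, stick2, stick3 and stick4 above 0.041 m and horizontal distance between each of stick1, stick2, stick3, stick4 and stick5 above 0.041 m and horizontal distance between each of stick1, stick2, stick3, stick4, stick5 and stick6 above 0.041 m and linear speed of each of stick1, stick2, stick3, stick4, stick5, stick6, glass1, glass2, glass3, glass4, glass5, glass6 below 0.03 m/s and angle between each of glass1, glass2, glass3, glass4, glass5, glass6's own z axis and vertical below 0.12 rad and z of each of glass1, glass2, glass3, glass4, glass5, glass6 in the frame of susan above 0.017 m and distance of each of rum, jigger, scoop, stopper from where it was at the start of the episode below 0.03 m); the robot touches nothing.
It fails at once if a stick stands in a glass with its cap still raised more than 6 mm ((((horizontal distance between stick1 and glass1 below 0.026 m and z of stick1 in the frame of glass1 between 0.002 and 0.03 m) or (horizontal distance between stick1 and glass2 below 0.026 m and z of stick1 in the frame of glass2 between 0.002 and 0.03 m) or (horizontal distance between stick1 and glass3 below 0.026 m and z of stick1 in the frame of glass3 between 0.002 and 0.03 m) or (horizontal distance between stick1 and glass4 below 0.026 m and z of stick1 in the frame of glass4 between 0.002 and 0.03 m) or (horizontal distance between stick1 and glass5 below 0.026 m and z of stick1 in the frame of glass5 between 0.002 and 0.03 m) or (horizontal distance between stick1 and glass6 below 0.026 m and z of stick1 in the frame of glass6 between 0.002 and 0.03 m)) and value of joint cap1 above 0.006 m) or (((horizontal distance between stick2 and glass1 below 0.026 m and z of stick2 in the frame of glass1 between 0.002 and 0.03 m) or (horizontal distance between stick2 and glass2 below 0.026 m and z of stick2 in the frame of glass2 between 0.002 and 0.03 m) or (horizontal distance between stick2 and glass3 below 0.026 m and z of stick2 in the frame of glass3 between 0.002 and 0.03 m) or (horizontal distance between stick2 and glass4 below 0.026 m and z of stick2 in the frame of glass4 between 0.002 and 0.03 m) or (horizontal distance between stick2 and glass5 below 0.026 m and z of stick2 in the frame of glass5 between 0.002 and 0.03 m) or (horizontal distance between stick2 and glass6 below 0.026 m and z of stick2 in the frame of glass6 between 0.002 and 0.03 m)) and value of joint cap2 above 0.006 m) or (((horizontal distance between stick3 and glass1 below 0.026 m and z of stick3 in the frame of glass1 between 0.002 and 0.03 m) or (horizontal distance between stick3 and glass2 below 0.026 m and z of stick3 in the frame of glass2 between 0.002 and 0.03 m) or (horizontal distance between stick3 and glass3 below 0.026 m and z of stick3 in the frame of glass3 between 0.002 and 0.03 m) or (horizontal distance between stick3 and glass4 below 0.026 m and z of stick3 in the frame of glass4 between 0.002 and 0.03 m) or (horizontal distance between stick3 and glass5 below 0.026 m and z of stick3 in the frame of glass5 between 0.002 and 0.03 m) or (horizontal distance between stick3 and glass6 below 0.026 m and z of stick3 in the frame of glass6 between 0.002 and 0.03 m)) and value of joint cap3 above 0.006 m) or (((horizontal distance between stick4 and glass1 below 0.026 m and z of stick4 in the frame of glass1 between 0.002 and 0.03 m) or (horizontal distance between stick4 and glass2 below 0.026 m and z of stick4 in the frame of glass2 between 0.002 and 0.03 m) or (horizontal distance between stick4 and glass3 below 0.026 m and z of stick4 in the frame of glass3 between 0.002 and 0.03 m) or (horizontal distance between stick4 and glass4 below 0.026 m and z of stick4 in the frame of glass4 between 0.002 and 0.03 m) or (horizontal distance between stick4 and glass5 below 0.026 m and z of stick4 in the frame of glass5 between 0.002 and 0.03 m) or (horizontal distance between stick4 and glass6 below 0.026 m and z of stick4 in the frame of glass6 between 0.002 and 0.03 m)) and value of joint cap4 above 0.006 m) or (((horizontal distance between stick5 and glass1 below 0.026 m and z of stick5 in the frame of glass1 between 0.002 and 0.03 m) or (horizontal distance between stick5 and glass2 below 0.026 m and z of stick5 in the frame of glass2 between 0.002 and 0.03 m) or (horizontal distance between stick5 and glass3 below 0.026 m and z of stick5 in the frame of glass3 between 0.002 and 0.03 m) or (horizontal distance between stick5 and glass4 below 0.026 m and z of stick5 in the frame of glass4 between 0.002 and 0.03 m) or (horizontal distance between stick5 and glass5 below 0.026 m and z of stick5 in the frame of glass5 between 0.002 and 0.03 m) or (horizontal distance between stick5 and glass6 below 0.026 m and z of stick5 in the frame of glass6 between 0.002 and 0.03 m)) and value of joint cap5 above 0.006 m) or (((horizontal distance between stick6 and glass1 below 0.026 m and z of stick6 in the frame of glass1 between 0.002 and 0.03 m) or (horizontal distance between stick6 and glass2 below 0.026 m and z of stick6 in the frame of glass2 between 0.002 and 0.03 m) or (horizontal distance between stick6 and glass3 below 0.026 m and z of stick6 in the frame of glass3 between 0.002 and 0.03 m) or (horizontal distance between stick6 and glass4 below 0.026 m and z of stick6 in the frame of glass4 between 0.002 and 0.03 m) or (horizontal distance between stick6 and glass5 below 0.026 m and z of stick6 in the frame of glass5 between 0.002 and 0.03 m) or (horizontal distance between stick6 and glass6 below 0.026 m and z of stick6 in the frame of glass6 between 0.002 and 0.03 m)) and value of joint cap6 above 0.006 m)).
It fails at once if the bottle, jigger, scoop or stopper is moved more than 30 mm or knocked over (distance of any of rum, jigger, scoop, stopper from where it was at the start of the episode above 0.03 m or angle between any of rum, jigger, scoop, stopper's own z axis and vertical above 0.5 rad).
Of stick1, stick2, stick3, stick4, stick5, stick6 only 4 to 6 are there at a start; the rules pass over those that are not, and their reading is None.
At some moment in a run one of glass1, glass2, glass3, glass4, glass5, glass6 may be knocked a few centimetres aside while the robot is not near it.
It also fails if it takes over 210 s, if anything falls off the work surface, if the arm or the gripper's body presses on something with over 40 N, if the wrist force passes 120 N, or if a joint passes its speed limit or range.

## Robot

A 6-joint arm with a two-finger parallel gripper is mounted at the origin on the work surface. World frame = base frame: x ahead of the robot, y to its left, z up, the work surface at z = 0. Lengths are in m, angles in rad, forces in N, time in s.
With the tool pointing down it reaches from about 0.3 to 0.85 m from the base axis. Payload 5.4 kg.
Tool frame: the origin (TCP) lies on the centre line of the jaws, within the pads' length; the fingertips stand 17 mm ahead of it and the grasp point (between the pads) lies 2 mm behind it; z points along the fingers, y is the line along which they close (so a half turn about z gives the same grasp; the last joint's range is limited). The gripper opens to 85 mm and grips with 20 to 120 N. Pads are 22 mm wide; open, the fingers measure 114 mm over their backs; the gripper's body (76 mm by 85 mm) begins 54 mm behind the grasp point. The pads swing forward as they close: fully open they stand 13 mm farther back than shut.
Start: joints at [0.922, 0.158, 1.597, -0, 1.386, -0.21], TCP at [0.244, 0.521, 0.248] pointing down, gripper open.
Joint ranges: [-2.91, 2.91], [-0.94, 2.29], [0.18, 2.7], [-1.29, 4.43], [0.17, 2.64], [-3, 3]. Speed limits (rad/s): [2.57, 2.57, 3.14, 3.14, 3.14, 3.14].

## Interface

Orientations are given as a unit quaternion [x, y, z, w].
In Python, from bench import get_obs, read_camera, hand_in, look_for, pinpoint gives the robot as it stands.
- The arm moves only by the shell command python3 -m jog 'ROWS' [FORCE]. ROWS is JSON, a list that holds one entry, the list of rows, each a list of 5 numbers: the opening, from 0 (shut) to 1 (fully open), then the shift along the tool's x, y, z in m, then the turn about the tool's z in rad. A call has 1 to 8 rows; each row is the pose to reach, as a shift and turn from the pose commanded when the call began, along the tool's axes at that moment; what a row does not reach only later rows make up. A row lasts 1/10 s, in which the tool goes at most 50 mm and 8.59 degrees, less where a joint would pass 70% of its speed; a pose out of reach is approached as far as the arm can. A call with a gripper value outside its range is refused whole. The fingers move at their own pace and stop on an object; FORCE is the grip in N (left out, the last holds). Time passes only in rows, so rows that repeat a pose let the fingers close. It gives the time, the measured TCP pose, the force, the opening and the grip force at its end, in the units of the state.
- get_obs(): the state, without advancing time (a new reading comes with each control period).
- read_camera(name): name is "scene" or "top" or "wrist"; returns a dict with "frame" (480x640x3 uint8, red, green, blue), "intrinsics" (3x3 intrinsics, pixels), "R" (3x3) and "t" (3): a world point X has camera coordinates R X + t. Camera axes: x right, y down, z forward; pixel columns grow to the right and rows downward; lengths in m; the calibration is good to about 2 mm. A picture is of the moment at which its call begins. There is no depth.
- hand_in(): hands the job in; it is judged then, once.
Trained networks look in a picture, given as the dict that the camera call returned (one of the last four; its "shot" number tells which), for a name from the list of things; names that differ only in an ending like _2 or _b are one class to them, and where a whole thing is asked for, a point or a joint stands for the part that bears it (a point fixed in the world has none). Each returns a list of dicts, best first, with "confidence" (0 to 1); they miss things now and then, are a little off and sometimes report something else, mostly with a low value. They report only what shows in the picture. A call takes as long as a camera call. They do not tell look-alikes from the thing itself.
- look_for(picture, target): "pixel" ([row, column] in pixels, amid what is visible of it).
- pinpoint(picture, target): "pixel" ([row, column] in pixels: a listed point, or the origin of a listed thing).
The state is a dict: "t": time; "qpos": joint angles; "joint_velocities": joint speeds; "joint_torque": joint torques, N m; "tcp_pos": TCP position; "eef_rot": TCP orientation; "wrist_force": force on the tool from outside, world axes, zero at the start; "moment": the same for the moment, N m; "finger_gap": finger opening in m; "grip_force": force on a finger pad.
Only numpy, scipy, OpenCV 4.12 (cv2) and the standard library are available. Lean on these libraries where they do the work, as an engineer would, in place of code of your own. Each camera call takes 0.05 s, during which the arm holds its last target. There are 200 camera calls.

## Working session

There is one attempt and no reset: what is moved stays moved. The work goes in short steps, Python scripts to look and compute and a shell command to move; the robot and the scene stay as the last step left them, time stands still between calls to the robot, and variables do not carry over. Pictures are saved under pics/ and viewed, at most 14 in all, crops included, and the job is handed in when it is done.

```bash
ls; mkdir -p pics; cat > h.py <<'E'
import numpy as np, cv2, json
from bench import get_obs, read_camera, look_for, pinpoint
def save(p,name,crop=None,scale=1):
    f=p["frame"][:,:,::-1]
    if crop: r0,r1,c0,c1=crop; f=f[r0:r1,c0:c1]
    if scale!=1: f=cv2.resize(f,None,fx=scale,fy=scale,interpolation=cv2.INTER_CUBIC)
    cv2.imwrite("pics/"+name+".png",f)
def ray(p,px):
    K=np.array(p["intrinsics"]);R=np.array(p["R"]);t=np.array(p["t"])
    d=R.T@np.linalg.solve(K,[px[1],px[0],1.]); return -R.T@t,d/np.linalg.norm(d)
def atz(p,px,z):
    o,d=ray(p,px); return o+d*(z-o[2])/d[2]
def proj(p,X):
    K=np.array(p["intrinsics"]);c=np.array(p["R"])@np.array(X)+np.array(p["t"]); u=K@c; return u[1]/u[2],u[0]/u[2]
def tri(rs):
    A=np.zeros((3,3));b=np.zeros(3)
    for o,d in rs:
        M=np.eye(3)-np.outer(d,d);A+=M;b+=M@o
    return np.linalg.solve(A,b)
E
python3 - <<'E'
from h import *
for n in ("scene","top","wrist"):
    p=read_camera(n); save(p,n)
    print(n,p.keys(),np.round(ray(p,(240,320)),3).tolist(),p["intrinsics"][0][0])
    for th in ("susan","rack","stick1","cap1","glass1","rum","jigger","scoop","stopper"):
        print(th,"L",[(np.round(d["pixel"]).astype(int).tolist(),round(d["confidence"],2)) for d in look_for(p,th)],"P",[(np.round(d["pixel"],1).tolist(),round(d["confidence"],2)) for d in pinpoint(p,th)])
E
```

```text
pics
scene dict_keys(['frame', 'intrinsics', 'R', 't', 'shot']) [[1.347, -0.442, 0.715], [-0.719, 0.39, -0.575]] 589.9704953077752
susan L [([250, 431], 0.79), ([193, 394], 0.47)] P [([245.7, 419.7], 0.94)]
rack L [([283, 197], 0.89), ([251, 432], 0.71)] P [([287.8, 206.8], 0.83)]
stick1 L [([248, 133], 0.97), ([241, 189], 0.93), ([232, 263], 0.91), ([238, 241], 0.61), ([246, 162], 0.56)] P []Traceback (most recent call last):
  File "<stdin>", line 6, in <module>
ValueError: it knows: glass, jigger, rack, rum, scoop, stick, stopper, susan
```

```bash
python3 - <<'E'
from h import *
for n in ("scene","top","wrist"):
    p=read_camera(n); save(p,n)
    print(n,np.round(ray(p,(240,320)),3).tolist(),p["intrinsics"][0][0])
    for th in ("susan","rack","stick1","glass1","rum","jigger","scoop","stopper"):
        print(th,"L",[(np.round(d["pixel"]).astype(int).tolist(),round(d["confidence"],2)) for d in look_for(p,th)],"P",[(np.round(d["pixel"],1).tolist(),round(d["confidence"],2)) for d in pinpoint(p,th)])
E
```

```text
scene [[1.347, -0.442, 0.715], [-0.719, 0.39, -0.575]] 589.9704953077752
susan L [([250, 433], 0.95)] P [([246.1, 415.7], 0.57)]
rack L [([282, 200], 0.9)] P [([287.4, 208.9], 0.81)]
stick1 L [([243, 164], 0.84), ([239, 190], 0.81), ([231, 262], 0.76), ([238, 134], 0.19)] P [([367.9, 207.2], 0.37)]
glass1 L [([212, 377], 0.96), ([309, 269], 0.96), ([366, 317], 0.91), ([244, 399], 0.86), ([184, 446], 0.8), ([191, 394], 0.72), ([247, 457], 0.58), ([207, 465], 0.55)] P [([385.1, 317.8], 0.96), ([214.2, 389.6], 0.95), ([231.4, 370.9], 0.95), ([235.2, 459.7], 0.92), ([262.9, 454.8], 0.72), ([213.4, 435.6], 0.56)]
rum L [([290, 360], 0.83), ([185, 418], 0.62), ([252, 433], 0.45)] P [([335.3, 355.0], 0.94)]
jigger L [([230, 281], 0.66), ([354, 205], 0.65)] P [([239.6, 283.3], 0.66)]
scoop L [([356, 205], 0.94)] P [([366.2, 209.1], 0.69)]
stopper L [([283, 197], 0.7), ([186, 417], 0.68), ([246, 134], 0.58)] P [([197.3, 415.8], 0.59)]
top [[0.472, -0.048, 1.194], [0.109, -0.006, -0.994]] 476.8788450724509
susan L [([253, 220], 0.78)] P [([257.5, 214.5], 0.67)]
rack L [([282, 388], 0.97), ([27
[... 583 characters left out ...]
.5], 0.71), ([233.0, 250.7], 0.69), ([222.9, 364.3], 0.68), ([273.2, 243.6], 0.57)]
rum L [([176, 315], 0.9), ([313, 313], 0.46)] P [([185.5, 314.2], 0.92), ([208.3, 409.2], 0.74)]
jigger L [([310, 312], 0.57), ([276, 171], 0.35)] P [([310.5, 310.6], 0.72)]
scoop L [([209, 408], 0.91), ([293, 442], 0.54), ([269, 368], 0.26), ([285, 390], 0.2)] P [([204.7, 409.1], 0.65), ([267.3, 344.5], 0.23)]
stopper L [([252, 206], 0.71)] P [([252.2, 208.0], 0.56), ([283.3, 390.5], 0.53)]
wrist [[0.184, 0.548, 0.374], [0.254, -0.128, -0.959]] 387.25311583764545
susan L [([470, 104], 0.59)] P []
rack L [] P []
stick1 L [] P []
glass1 L [] P []
rum L [] P []
jigger L [] P []
scoop L [] P []
stopper L [] P []
```

View pics/scene.png

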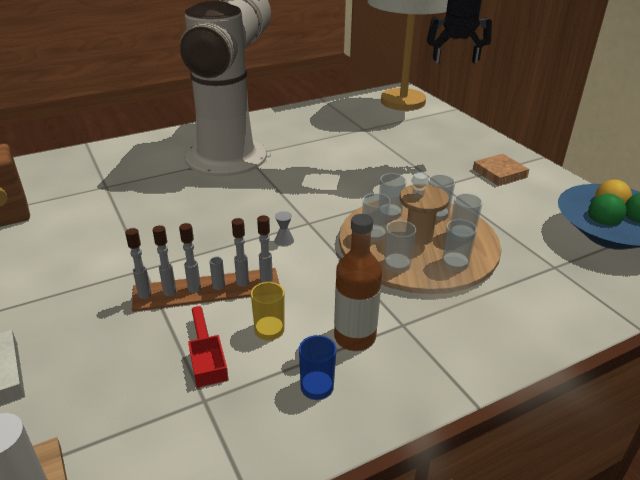

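View pics/top.png

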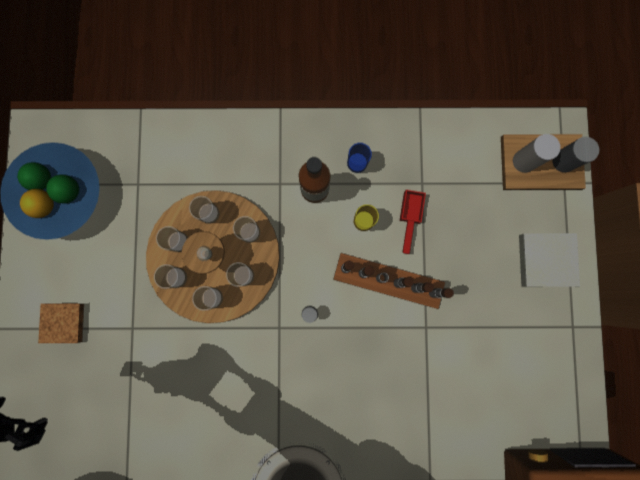

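The scene view shows five sticks: caps at about (237,133), (235,160), (233,187), (228,238) and (225,263), with an empty tube at (272,217). Six clear glasses stand on the susan, and the stopper is at (185,418). The blue glass at (366,317) and yellow glass at (309,268) are look-alikes standing off the susan, so I won't use them. The rum bottle is at (290,360), the jigger at (230,283) and the scoop at (356,205).

```bash
python3 - <<'E'
from h import *
T=read_camera("top");S=read_camera("scene")
hsv=cv2.cvtColor(T["frame"],cv2.COLOR_RGB2HSV)
m=cv2.inRange(hsv,(4,90,50),(18,255,255)); m2=np.zeros_like(m); m2[245:315,325:460]=m[245:315,325:460]
m2=cv2.morphologyEx(m2,cv2.MORPH_CLOSE,np.ones((5,5)))
n,l,st,c=cv2.connectedComponentsWithStats(m2); i=1+np.argmax(st[1:,4]); 
r=cv2.minAreaRect(np.argwhere(l==i)[:,::-1].astype(np.float32)); bx=cv2.boxPoints(r)
P=[atz(T,(b[1],b[0]),.008) for b in bx]; print("rack corners",np.round(P,3).tolist(), "ctr",np.round(np.mean(P,0),4))
m3=np.zeros_like(m); m3[180:335,135:290]=cv2.inRange(hsv,(8,60,60),(25,255,255))[180:335,135:290]
cnt=max(cv2.findContours(m3,cv2.RETR_EXTERNAL,cv2.CHAIN_APPROX_NONE)[0],key=cv2.contourArea)
h=cv2.convexHull(cnt)[:,0]; Q=np.array([atz(T,(b[1],b[0]),.018)[:2] for b in h]); (cx,cy),rad=cv2.minEnclosingCircle(Q.astype(np.float32)); print("susan",cx,cy,rad)
gs=[atz(T,d["pixel"],.022) for d in pinpoint(T,"glass1")]
gs2=[atz(S,d["pixel"],.022) for d in pinpoint(S,"glass1")]
print("gT",np.round(gs,3)[:,:2].tolist());print("gS",np.round(gs2,3)[:,:2].tolist())
for t,z in (("jigger",0),("rum",0),("scoop",0),("stopper",.122)):
    print(t,[np.round(atz(p,pinpoint(p,t)[0]["pixel"],z)[:2],3).tolist() for p in (T,S) if pinpoint(p,t)])
# caps in scene: dark blobs
hs=cv2.cvtColor(S["frame"],cv2.COLOR_RGB2HSV)
md=np.zeros_like(m); md[205:262,115:285]=(S["frame"].max(2)<60)[205:262,115:285]*255
n,l,st,c=cv2.connectedComponentsWithStats(md); print("caps scene",[(st[i].tolist()) for i in range(1,n) if st[i,4]>40])
md=np.zeros_like(m); md[245:315,325:460]=(T["frame"].max(2)<50)[245:315,325:460]*255
n,l,st,c=cv2.connectedComponentsWithStats(md); print("caps top",[(st[i].tolist()) for i in range(1,n) if st[i,4]>15])
a=T["frame"][240:320,325:465,::-1];b=S["frame"][195:315,115:295,::-1]
a=cv2.resize(a,(700,400),interpolation=2); cv2.imwrite("pics/rackT.png",a); cv2.imwrite("pics/rackS.png",cv2.resize(b,(720,480),interpolation=2))
E
```

```text
rack corners [[0.505, -0.087, 0.008], [0.572, -0.107, 0.008], [0.491, -0.389, 0.008], [0.425, -0.368, 0.008]] ctr [ 0.4982 -0.238   0.008 ]
susan 0.5639863610267639 0.21078215539455414 0.16649140417575836
gT [[0.669, 0.216], [0.646, -0.164], [0.461, 0.207], [0.596, 0.294], [0.615, 0.12], [0.795, -0.157], [0.512, 0.292], [0.522, 0.134]]
gS [[0.612, 0.131], [0.507, 0.304], [0.675, -0.176], [0.591, 0.3], [0.815, -0.156], [0.508, 0.138], [0.668, 0.221]]
jigger [[0.425, -0.035], [0.418, -0.029]]
rum [[0.735, -0.038], [0.725, -0.033]]
scoop [[0.684, -0.281], [0.684, -0.284]]
stopper [[0.512, -0.147], [0.555, 0.198]]
caps scene [[258, 220, 11, 16, 150], [232, 223, 12, 16, 154], [180, 228, 13, 16, 166], [153, 230, 14, 17, 164], [126, 232, 14, 18, 176]]
caps top [[343, 265, 9, 6, 22], [362, 267, 8, 9, 30], [382, 273, 5, 8, 23], [394, 278, 5, 9, 23], [399, 278, 8, 9, 39], [412, 282, 18, 10, 96], [430, 288, 11, 9, 60], [441, 288, 7, 9, 35]]
```

View pics/rackT.png

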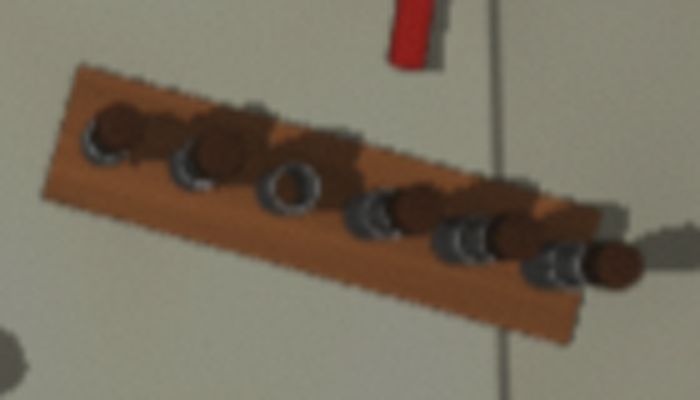

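View pics/rackS.png

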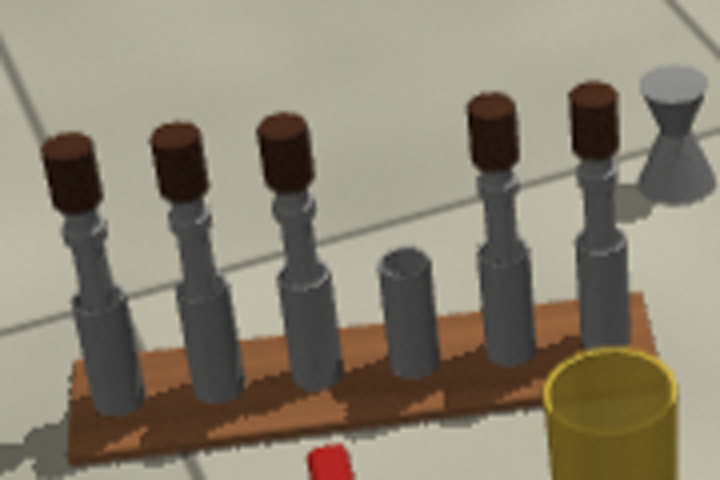

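The crops show caps from left to right at (120,125), (218,152), (413,208), (514,236) and (613,265) in the top crop, with an empty third tube at (290,187). All five caps sit visibly raised above their collars in the scene crop. What could be mistaken for the target glasses are the yellow and blue ones, at scene (309,268) and (366,317). Next I triangulate.

```bash
python3 - <<'E'
from h import *
T=read_camera("top");S=read_camera("scene")
tp=lambda c:(240+c[1]/5,325+c[0]/5); sp=lambda c:(195+c[1]/4,115+c[0]/4)
c1,c2,c3=[atz(T,tp(c),.008)[:2] for c in((80,65),(42,198),(572,345))]
yv=(c2-c3)/np.linalg.norm(c2-c3); ctr=(c1+c2)/2-yv*.135; xv=np.array([yv[1],-yv[0]])
print("len",np.linalg.norm(c2-c3),"wid",np.linalg.norm(c1-c2),"rack ctr",ctr,"yv",yv,"yaw",np.degrees(np.arctan2(-yv[0],yv[1])))
print("tube3",tri([ray(T,tp((290,186))),ray(S,sp((406,263)))]), "pred",ctr+yv*.0225)
for i,(a,b) in zip((112.5,67.5,-22.5,-67.5,-112.5),zip([(123,123),(220,152),(415,208),(516,238),(617,266)],[(593,93),(491,104),(283,124),(177,134),(69,145)])):
    X=tri([ray(T,tp(a)),ray(S,sp(b))]); print(i,"cap",np.round(X,3),"tube",np.round(ctr+yv*i/1000,3))
o=get_obs(); from scipy.spatial.transform import Rotation as R
print(np.round(R.from_quat(o["eef_rot"]).as_matrix(),3),o["finger_gap"],o["t"],o["tcp_pos"])
E
```

```text
len 0.2707936187544448 wid 0.06891782759478694 rack ctr [ 0.5002347  -0.22852973] yv [0.26961922 0.96296702] yaw -15.641609633102702
tube3 [ 0.50784855 -0.20250535  0.06632418] pred [ 0.50630113 -0.20686297]
112.5 cap [ 0.533 -0.118  0.148] tube [ 0.531 -0.12 ]
67.5 cap [ 0.52  -0.161  0.148] tube [ 0.518 -0.164]
-22.5 cap [ 0.495 -0.246  0.148] tube [ 0.494 -0.25 ]
-67.5 cap [ 0.482 -0.289  0.148] tube [ 0.482 -0.294]
-112.5 cap [ 0.47  -0.333  0.149] tube [ 0.47  -0.337]
[[-0.905  0.425  0.   ]
 [ 0.425  0.905  0.   ]
 [-0.     0.    -1.   ]] 0.0855199631708491 4.05 [0.24431027 0.52051206 0.24830253]
```

```bash
cat >> h.py <<'E'
from scipy.spatial.transform import Rotation as Rot
YAW=np.arctan2(-.2696,.963)
def go(X,turn=True):
    o=get_obs(); M=Rot.from_quat(o["eef_rot"]).as_matrix(); d=M.T@(np.array(X)-o["tcp_pos"])
    a=np.arctan2(M[1,1],M[0,1]); tr=-(YAW-a); tr=(tr+np.pi/2)%np.pi-np.pi/2
    print("shift",np.round(d,4).tolist(),"turn",round(tr,4),"tcp",np.round(o["tcp_pos"],4).tolist(),"F",np.round(o["wrist_force"],1).tolist(),"gap",round(o["finger_gap"],4),"t",o["t"])
E
python3 -m jog '[[[0,-0.55,-0.535,-0.05,1.4],[0,-0.55,-0.535,-0.05,1.4],[0,-0.55,-0.535,-0.05,1.4],[0,-0.55,-0.535,-0.05,1.4],[0,-0.55,-0.535,-0.05,1.4],[0,-0.55,-0.535,-0.05,1.4],[0,-0.55,-0.535,-0.05,1.4],[0,-0.55,-0.535,-0.05,1.4]]]' 40
python3 -c "
from h import *
go((.515,-.2,.3)); print(get_obs()['qpos'])"
```

```text
t: 4.85
tcp_pos: [0.3854, 0.1451, 0.2748]
eef_rot: [0.733, 0.68, 0.001, 0.0]
wrist_force: [1.0, 0.1, 0.2]
finger_gap: -0.0001
grip_force: 0.0
shift [-0.3346, 0.1548, -0.0251] turn 0.1991 tcp [0.3854, 0.1451, 0.2748] F [1.0, 0.1, 0.2] gap -0.0001 t 4.85
[ 6.46994380e-02 -3.09786616e-01  1.98622754e+00  8.77853782e-05
  1.46386869e+00  1.38609950e-01]
```

```bash

python3 -m jog '[[[0,-0.335,0.155,-0.025,0.2],[0,-0.335,0.155,-0.025,0.2],[0,-0.335,0.155,-0.025,0.2],[0,-0.335,0.155,-0.025,0.2],[0,-0.335,0.155,-0.025,0.2],[0,-0.335,0.155,-0.025,0.2],[0,-0.335,0.155,-0.025,0.2],[0,-0.335,0.155,-0.025,0.2]]]' 
python3 -m jog '[[[0,0,0,0,0],[0,0,0,0,0],[0,0,0,0,0]]]' 
python3 -c "
from h import *
go((.515,-.2,.3)); print(get_obs()['qpos'])
W=read_camera('wrist'); save(W,'w1'); print(ray(W,(240,320)))
for X in ((.533,-.118,.148),(.52,-.161,.148),(.495,-.246,.148),(.482,-.289,.148),(.47,-.333,.148),(.5065,-.2045,.068)): print(np.round(proj(W,X)))
"
```

```text
t: 5.65
tcp_pos: [0.5176, -0.2019, 0.2993]
eef_rot: [0.796, 0.605, -0.0, 0.001]
wrist_force: [0.7, 0.5, -0.1]
finger_gap: 0.0003
grip_force: 0.0
t: 5.95
tcp_pos: [0.5167, -0.1965, 0.2993]
eef_rot: [0.795, 0.607, 0.0, -0.0]
wrist_force: [-0.2, -0.3, -0.5]
finger_gap: -0.0002
grip_force: 0.0
shift [-0.0039, -0.0007, -0.0007] turn 0.0062 tcp [0.5167, -0.1965, 0.2993] F [-0.2, -0.3, -0.5] gap -0.0002 t 5.95
[-5.82162414e-01  7.06162005e-02  1.59198098e+00  3.01358287e-04
  1.47952989e+00 -3.15375343e-01]
(array([ 0.53519562, -0.13224105,  0.4246315 ]), array([-0.08171477, -0.27135679, -0.95900375]))
[106. 314.]
[173. 313.]
[288. 311.]
[340. 310.]
[389. 311.]
[211. 314.]
```

View pics/w1.png

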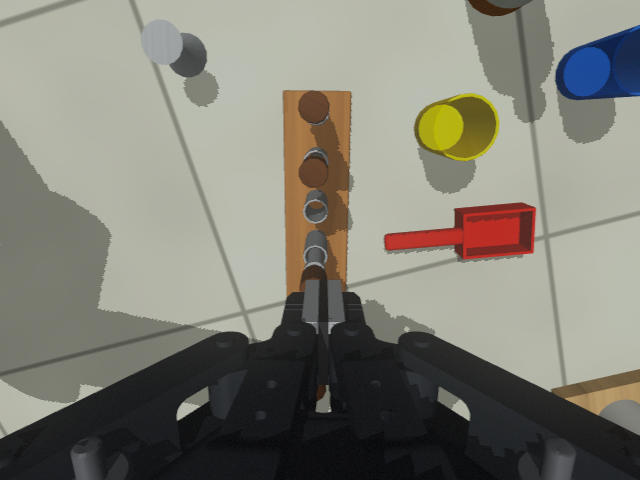

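Cap1's top is at (106,314), cap2's at (172,313) and the empty tube at (211,315). All three match the predictions within a pixel. I'll press cap1 first.

```bash

python3 -m jog '[[[0,0.08,-0.0055,0.08,0],[0,0.08,-0.0055,0.08,0],[0,0.08,-0.0055,0.08,0],[0,0.08,-0.0055,0.08,0],[0,0.08,-0.0055,0.125,0],[0,0.08,-0.0055,0.125,0],[0,0.08,-0.0055,0.125,0]]]' 
python3 -m jog '[[[0,0,0,0.01,0],[0,0,0,0.013,0],[0,0,0,0.016,0],[0,0,0,0.016,0]]]' 
python3 -c "
from h import *
go((.533,-.118,.155))"
```

```text
t: 6.7
tcp_pos: [0.533, -0.1199, 0.1756]
eef_rot: [0.795, 0.606, -0.0, 0.0]
wrist_force: [0.4, -0.5, 0.5]
finger_gap: 0.0002
grip_force: 0.0
t: 7.1
tcp_pos: [0.5334, -0.1195, 0.1591]
eef_rot: [0.795, 0.606, 0.0, 0.001]
wrist_force: [-0.1, 0.5, 3.9]
finger_gap: 0.0
grip_force: 1.7
shift [0.0014, -0.0008, 0.0041] turn 0.0049 tcp [0.5334, -0.1195, 0.1591] F [-0.1, 0.5, 3.9] gap 0.0 t 7.1
```

```bash

python3 -m jog '[[[0,0,0,0.002,0],[0,0,0,0.004,0],[0,0,0,0.004,0]]]' 
python3 -m jog '[[[0,0,0,0.001,0],[0,0,0,0.002,0],[0,0,0,0.002,0]]]' 
python3 -m jog '[[[0,0,0,0.001,0],[0,0,0,0.0015,0],[0,0,0,0.0015,0]]]' 
```

```text
t: 7.4
tcp_pos: [0.5334, -0.1195, 0.155]
eef_rot: [0.795, 0.606, 0.0, 0.001]
wrist_force: [-0.5, -0.9, 5.7]
finger_gap: 0.0
grip_force: 3.2
t: 7.7
tcp_pos: [0.5347, -0.1201, 0.1549]
eef_rot: [0.795, 0.606, 0.001, 0.002]
wrist_force: [0.0, -0.1, 12.7]
finger_gap: -0.0
grip_force: 6.3
t: 8.0
tcp_pos: [0.5357, -0.1205, 0.1548]
eef_rot: [0.795, 0.606, 0.002, 0.004]
wrist_force: [0.2, -1.0, 17.8]
finger_gap: 0.0003
grip_force: 8.7
```

Cap1 came home at TCP z 0.155, as predicted, and the force rose to 18 N. I'll press the others with the same stroke.

```bash

python3 -m jog '[[[0,0,0,-0.025,0],[0,-0.045,-0.001,-0.025,0],[0,-0.045,-0.001,-0.025,0],[0,-0.045,-0.001,-0.012,0],[0,-0.045,-0.001,-0.006,0],[0,-0.045,-0.001,-0.003,0],[0,-0.045,-0.001,0,0],[0,-0.045,-0.001,0,0]]]' 
python3 -m jog '[[[0,0,0,-0.025,0],[0,-0.045,-0.001,-0.025,0],[0,-0.09,-0.001,-0.025,0],[0,-0.09,-0.001,-0.025,0],[0,-0.09,-0.001,-0.012,0],[0,-0.09,-0.001,-0.006,0],[0,-0.09,-0.001,-0.003,0],[0,-0.09,-0.001,0,0]]]' 
python3 -m jog '[[[0,0,0,0,0],[0,0,0,0,0]]]' 
python3 -m jog '[[[0,0,0,-0.025,0],[0,-0.045,-0.001,-0.025,0],[0,-0.045,-0.001,-0.025,0],[0,-0.045,-0.001,-0.012,0],[0,-0.045,-0.001,-0.006,0],[0,-0.045,-0.001,-0.003,0],[0,-0.045,-0.001,0,0],[0,-0.045,-0.001,0,0]]]' 
python3 -m jog '[[[0,0,0,-0.025,0],[0,-0.045,0,-0.025,0],[0,-0.045,0,-0.025,0],[0,-0.045,0,-0.012,0],[0,-0.045,0,-0.006,0],[0,-0.045,0,-0.003,0],[0,-0.045,0,0,0],[0,-0.045,0,0,0]]]' 
python3 -m jog '[[[0,0,0,-0.05,0],[0,0,0,-0.1,0],[0,0,0,-0.1,0],[0,0,0,-0.1,0],[0,0,0,-0.1,0]]]'
python3 -c "
from h import *
go((.533,-.118,.3))
S=read_camera('scene'); save(S,'caps',(195,315,115,295),4)"
```

```text
t: 8.8
tcp_pos: [0.5233, -0.1632, 0.1547]
eef_rot: [0.795, 0.607, 0.002, 0.004]
wrist_force: [-0.5, 0.0, 21.2]
finger_gap: 0.0001
grip_force: 10.2
t: 9.6
tcp_pos: [0.4984, -0.2495, 0.1547]
eef_rot: [0.795, 0.607, 0.001, 0.004]
wrist_force: [0.4, 0.6, 30.2]
finger_gap: 0.0001
grip_force: 14.7
t: 9.8
tcp_pos: [0.4983, -0.2494, 0.1547]
eef_rot: [0.795, 0.607, 0.001, 0.004]
wrist_force: [-0.5, 1.0, 19.1]
finger_gap: 0.0002
grip_force: 9.9
t: 10.6
tcp_pos: [0.4853, -0.293, 0.1547]
eef_rot: [0.795, 0.607, 0.001, 0.004]
wrist_force: [0.7, 0.4, 21.0]
finger_gap: 0.0003
grip_force: 10.4
t: 11.4
tcp_pos: [0.4732, -0.3366, 0.1547]
eef_rot: [0.795, 0.607, 0.0, 0.004]
wrist_force: [-0.4, 1.2, 20.8]
finger_gap: -0.0
grip_force: 10.4
t: 11.9
tcp_pos: [0.4697, -0.3336, 0.2478]
eef_rot: [0.795, 0.607, -0.0, -0.003]
wrist_force: [0.4, 0.4, -0.8]
finger_gap: -0.0
grip_force: 0.0
shift [0.2248, 0.0039, -0.0516] turn 0.0059 tcp [0.4697, -0.3336, 0.2478] F [0.4, 0.4, -0.8] gap -0.0 t 11.9
```

View pics/caps.png

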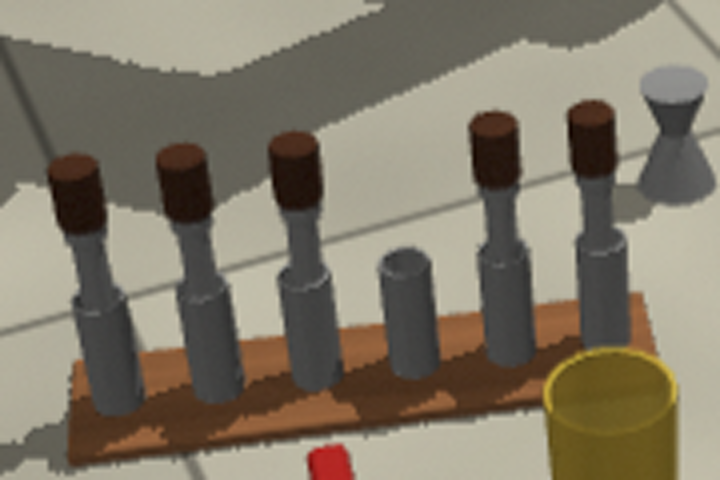

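All five caps now sit flush on their collars. I'll compute the new cap positions, move above stick 1 with the gripper partly open, and take a wrist look.

```bash

python3 -m jog '[[[0.6,0.225,0.004,0,0],[0.6,0.225,0.004,0,0],[0.6,0.225,0.004,0,0],[0.6,0.225,0.004,0,0],[0.6,0.225,0.004,0,0],[0.6,0.225,0.004,0,0],[0.6,0.225,0.004,0,0]]]'
python3 -c "
from h import *
S=read_camera('scene');T=read_camera('top');W=read_camera('wrist');save(W,'w2')
for c in ((76,167),(182,155),(294,144),(494,124),(591,112)): print(np.round(atz(S,(195+c[1]/4,115+c[0]/4),.138)-[-.0,-.0,0],4))
go((.533,-.118,.3))
g=[atz(W,d['pixel'],.022) for d in pinpoint(W,'glass1')]; print(np.round(g,3).tolist())
"
```

```text
t: 12.65
tcp_pos: [0.5331, -0.1189, 0.249]
eef_rot: [0.795, 0.607, -0.001, -0.001]
wrist_force: [-0.7, -0.3, 0.0]
finger_gap: 0.0513
grip_force: 0.0
[ 0.473  -0.3299  0.138 ]
[ 0.4846 -0.2873  0.138 ]
[ 0.4983 -0.2418  0.138 ]
[ 0.523  -0.1589  0.138 ]
[ 0.5335 -0.1172  0.138 ]
shift [0.0023, -0.001, -0.05] turn 0.0034 tcp [0.5333, -0.1205, 0.25] F [-0.6, 0.1, 0.4] gap 0.0514 t 12.8
[[0.645, -0.157, 0.022], [0.784, -0.143, 0.022]]
```

View pics/w2.png

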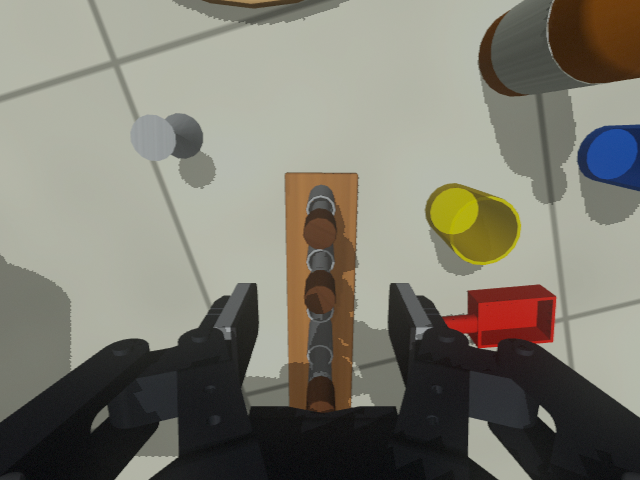

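The wrist view shows stick 1's cap at (228,320), centred between the fingers, with stick 2 at (293,320) clear of them. I'll descend and grasp.

```bash

python3 -m jog '[[[0.6,0.003,-0.001,0.05,0],[0.6,0.003,-0.001,0.1,0],[0.6,0.003,-0.001,0.128,0],[0.6,0.003,-0.001,0.128,0],[0.6,0.003,-0.001,0.128,0]]]'
python3 -m jog '[[[0,0,0,0,0],[0,0,0,0,0],[0,0,0,0,0],[0,0,0,0,0],[0,0,0,0,0],[0,0,0,0,0]]]' 30
python3 -m jog '[[[0,0,0,-0.02,0],[0,0,0,-0.05,0],[0,0,0,-0.1,0],[0,0,0,-0.15,0],[0,0,0,-0.16,0],[0,0,0,-0.16,0],[0,0,0,-0.16,0]]]'
python3 -c "
from h import *
go((.45,.1,.36)); W=read_camera('wrist');save(W,'w3')"
```

```text
t: 13.35
tcp_pos: [0.5338, -0.1171, 0.1235]
eef_rot: [0.796, 0.606, 0.0, 0.0]
wrist_force: [0.4, 0.3, 1.1]
finger_gap: 0.0515
grip_force: 0.0
t: 13.95
tcp_pos: [0.5347, -0.1169, 0.1253]
eef_rot: [0.795, 0.606, 0.001, 0.001]
wrist_force: [-2.1, 0.9, 6.4]
finger_gap: 0.0211
grip_force: 29.0
t: 14.65
tcp_pos: [0.5331, -0.116, 0.2817]
eef_rot: [0.795, 0.606, -0.0, -0.001]
wrist_force: [-0.7, -0.4, -1.8]
finger_gap: 0.0209
grip_force: 30.0
shift [0.1863, -0.1375, -0.078] turn 0.005 tcp [0.5331, -0.116, 0.2817] F [-0.7, -0.4, -1.8] gap 0.0209 t 14.65
```

```bash

python3 -m jog '[[[0,0.215,-0.032,-0.078,0],[0,0.215,-0.032,-0.078,0],[0,0.215,-0.032,-0.078,0],[0,0.215,-0.032,-0.078,0],[0,0.215,-0.032,-0.078,0],[0,0.215,-0.032,-0.078,0],[0,0.215,-0.032,-0.078,0],[0,0.215,-0.032,-0.078,0]]]'
python3 -c "
from h import *
go((.56,.1,.36)); W=read_camera('wrist')
for d in pinpoint(W,'glass1'): print('P',np.round(d['pixel']),round(d['confidence'],2),np.round(atz(W,d['pixel'],.022)[:2],3))
T=read_camera('top')
for d in pinpoint(T,'glass1'): print('T',np.round(d['pixel']),round(d['confidence'],2),np.round(atz(T,d['pixel'],.022)[:2],3))
f=W['frame'].copy()
def ring(x,y):
  for r,z,col in((.026,.022,(255,0,0)),(.028,.107,(0,255,0))):
    a=np.linspace(0,6.28,40); pts=np.array([proj(W,(x+r*np.cos(t),y+r*np.sin(t),z))[::-1] for t in a]); cv2.polylines(f,[pts.astype(np.int32)],True,col,1)
for x,y in ((.669,.217),(.594,.296),(.614,.124),(.510,.296),(.518,.136),(.461,.207)): ring(x,y)
cv2.imwrite('pics/w4.png',f[:,:,::-1])"
```

```text
t: 15.5
tcp_pos: [0.5591, 0.0985, 0.3587]
eef_rot: [0.796, 0.606, -0.002, -0.001]
wrist_force: [0.6, 0.6, -0.6]
finger_gap: 0.0209
grip_force: 29.9
shift [0.0017, 0.0005, -0.0013] turn 0.0038 tcp [0.5591, 0.0985, 0.3587] F [0.6, 0.6, -0.6] gap 0.0209 t 15.5
P [154. 372.] 0.94 [0.624 0.117]
P [164. 278.] 0.85 [0.515 0.135]
P [341. 436.] 0.75 [ 0.649 -0.145]
P [ 19. 231.] 0.72 [0.511 0.296]
P [110. 212.] 0.69 [0.46  0.213]
P [ 51. 388.] 0.69 [0.666 0.219]
T [166. 358.] 0.92 [ 0.789 -0.153]
T [221. 364.] 0.89 [ 0.649 -0.165]
T [231. 252.] 0.73 [0.625 0.112]
T [276. 178.] 0.69 [0.513 0.294]
T [272. 244.] 0.67 [0.522 0.131]
```

View pics/w4.png

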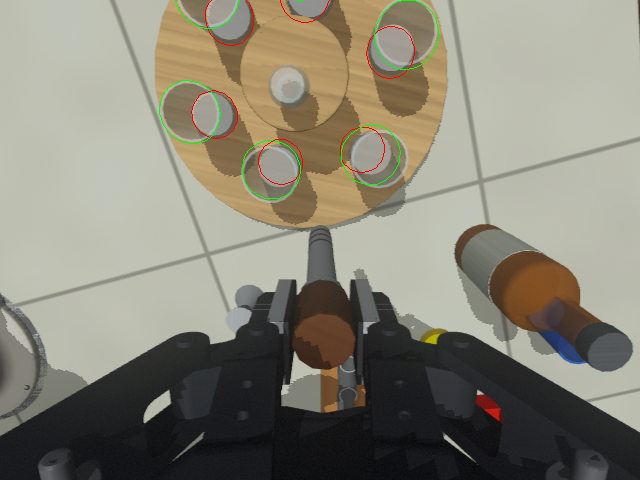

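Overlay check: the rings match five glasses. The sixth, at (150,370), sits slightly off my early estimate; the network puts it at (0.624,0.117). The held stick's foot shows at (230,320), so I'll check its lean.

```bash
cat >> h.py <<'E'
def foot(px,drop=.117):
    "held stick's foot offset from TCP given wrist pixel of foot"
    W=read_camera('wrist'); o=get_obs(); t=np.array(o["tcp_pos"]); X=atz(W,px,t[2]-drop); print("foot pred px",np.round(proj(W,t-[0,0,drop])),"offset",np.round(X-t,4)); return X-t
E
python3 -c "
from h import *
W=read_camera('wrist'); save(W,'w5',(200,400,220,420),3)
f=foot((231,320)); t=get_obs()['tcp_pos']; print(np.round([proj(W,np.array(t)+[0,0,z]) for z in (.013,-.002,-.017)]))
go(np.array([.516,.135,.25])-[f[0],f[1],0]); go((.516,.135,.25))"
```

```text
foot pred px [233. 321.] offset [-0.0006  0.0013 -0.117 ]
[[339. 320.]
 [317. 320.]
 [299. 321.]]
shift [0.0221, -0.0507, 0.1106] turn 0.0038 tcp [0.5597, 0.0988, 0.3606] F [0.3, 0.6, -1.4] gap 0.0209 t 15.8
shift [0.0233, -0.0517, 0.1106] turn 0.0038 tcp [0.5597, 0.0988, 0.3606] F [0.3, 0.6, -1.4] gap 0.0209 t 15.8
```

View pics/w5.png

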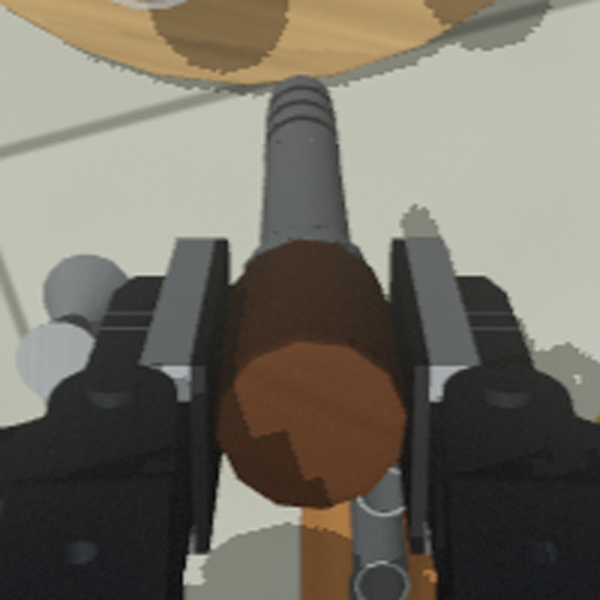

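The stick is held nearly vertical, the cap is flush and the foot is within 2 mm of the TCP axis. I'll place it in the glass at (0.516,0.135).

```bash

python3 -m jog '[[[0,0.022,-0.051,0.03,0],[0,0.022,-0.051,0.07,0],[0,0.022,-0.051,0.10,0],[0,0.022,-0.051,0.11,0],[0,0.022,-0.051,0.14,0],[0,0.022,-0.051,0.16,0],[0,0.022,-0.051,0.18,0],[0,0.022,-0.051,0.195,0]]]'
python3 -m jog '[[[0,0,0,0.006,0],[0,0,0,0.012,0],[0,0,0,0.012,0]]]'
python3 -c "
from h import *
go((.516,.135,.151))"
```

```text
t: 16.6
tcp_pos: [0.5172, 0.1338, 0.1659]
eef_rot: [0.795, 0.606, 0.0, 0.0]
wrist_force: [-0.1, -0.1, -0.4]
finger_gap: 0.0213
grip_force: 30.0
t: 16.9
tcp_pos: [0.5167, 0.1341, 0.1541]
eef_rot: [0.795, 0.606, 0.0, 0.0]
wrist_force: [-0.3, -0.0, -0.9]
finger_gap: 0.0209
grip_force: 30.0
shift [0.0007, -0.001, 0.0031] turn 0.0047 tcp [0.5167, 0.1341, 0.1541] F [-0.3, -0.0, -0.9] gap 0.0209 t 16.9
```

```bash

python3 -m jog '[[[0,0,0,0.0025,0],[0,0,0,0.0035,0],[0,0,0,0.0035,0]]]'
python3 -m jog '[[[0.55,0,0,0,0],[0.55,0,0,0,0],[0.55,0,0,0,0],[0.55,0,0,0,0],[0.55,0,0,-0.03,0],[0.55,0,0,-0.06,0],[0.55,0,0,-0.1,0],[0.55,0,0,-0.1,0]]]'
python3 -m jog '[[[0.6,-0.24,0.05,0,0],[0.6,-0.24,0.05,0,0],[0.6,-0.24,0.05,0,0],[0.6,-0.24,0.05,0,0],[0.6,-0.24,0.05,0,0],[0.6,-0.24,0.05,0,0],[0.6,-0.24,0.05,0,0],[0.6,-0.24,0.05,0,0]]]'
python3 -c "
from h import *
go((.523,-.160,.25)); S=read_camera('scene'); save(S,'s2',(140,320,310,530),3)"
```

```text
t: 17.2
tcp_pos: [0.5165, 0.1343, 0.1506]
eef_rot: [0.795, 0.606, 0.0, 0.0]
wrist_force: [-0.2, -0.6, -0.8]
finger_gap: 0.0212
grip_force: 30.0
t: 18.0
tcp_pos: [0.5197, 0.1344, 0.2569]
eef_rot: [0.795, 0.606, 0.005, 0.003]
wrist_force: [1.3, 0.3, 1.4]
finger_gap: 0.0469
grip_force: 0.0
t: 18.8
tcp_pos: [0.501, -0.1094, 0.25]
eef_rot: [0.795, 0.607, 0.0, -0.0]
wrist_force: [0.1, -0.3, 0.5]
finger_gap: 0.051
grip_force: 0.0
shift [-0.043, 0.0346, -0.0001] turn 0.0058 tcp [0.501, -0.1094, 0.25] F [0.1, -0.3, 0.5] gap 0.051 t 18.8
```

View pics/s2.png

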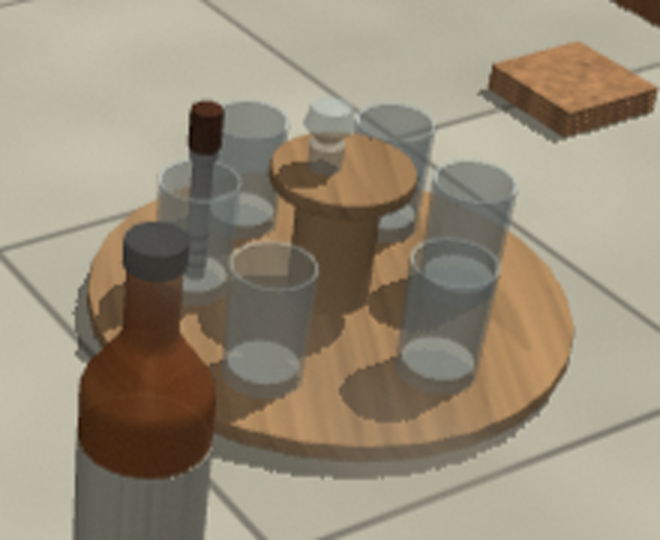

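The stick stands upright in its glass at crop (200,200), cap home, and nothing else has moved. On to stick 2.

```bash

python3 -m jog '[[[0.6,-0.043,0.0345,0,0],[0.6,-0.043,0.0345,0,0],[0.6,-0.043,0.0345,0.05,0],[0.6,-0.043,0.0345,0.1,0],[0.6,-0.043,0.0345,0.128,0],[0.6,-0.043,0.0345,0.128,0],[0.6,-0.043,0.0345,0.128,0]]]'
python3 -m jog '[[[0,0,0,0,0],[0,0,0,0,0],[0,0,0,0,0],[0,0,0,0,0],[0,0,0,0,0],[0,0,0,0,0]]]' 30
python3 -m jog '[[[0,0,0,-0.02,0],[0,0,0,-0.05,0],[0,0,0,-0.1,0],[0,0,0,-0.15,0],[0,0,0,-0.2,0],[0,0,0,-0.23,0],[0,0,0,-0.23,0],[0,0,0,-0.23,0]]]'
python3 -m jog '[[[0,0.26,-0.02,0,0],[0,0.26,-0.02,0,0],[0,0.26,-0.02,0,0],[0,0.26,-0.02,0,0],[0,0.26,-0.02,0,0],[0,0.26,-0.02,0,0],[0,0.26,-0.02,0,0],[0,0.26,-0.02,0,0]]]'
python3 -c "
from h import *
go((.624,.117,.25)); W=read_camera('wrist'); save(W,'w6')
for d in pinpoint(W,'glass1'): print('P',np.round(d['pixel']),round(d['confidence'],2),np.round(atz(W,d['pixel'],.022)[:2],3))
t=np.array(get_obs()['tcp_pos']); print('foot pred',np.round(proj(W,t-[0,0,.117])))
g=cv2.cvtColor(W['frame'],cv2.COLOR_RGB2GRAY)
print([(d['pixel'],d['confidence']) for d in pinpoint(W,'stick1')])"
```

```text
t: 19.55
tcp_pos: [0.5234, -0.1602, 0.1231]
eef_rot: [0.795, 0.607, 0.0, 0.0]
wrist_force: [0.6, 0.0, 0.4]
finger_gap: 0.0515
grip_force: 0.0
t: 20.15
tcp_pos: [0.5238, -0.1616, 0.1249]
eef_rot: [0.795, 0.606, 0.0, 0.001]
wrist_force: [-2.9, 1.2, 7.4]
finger_gap: 0.0213
grip_force: 29.0
t: 20.95
tcp_pos: [0.5231, -0.1611, 0.3535]
eef_rot: [0.795, 0.606, 0.0, 0.001]
wrist_force: [-0.1, -0.3, -1.8]
finger_gap: 0.0211
grip_force: 30.4
t: 21.75
tcp_pos: [0.572, 0.0941, 0.351]
eef_rot: [0.795, 0.606, -0.001, -0.0]
wrist_force: [0.0, 0.5, -0.8]
finger_gap: 0.0206
grip_force: 30.4
shift [0.036, 0.0443, 0.1009] turn 0.0045 tcp [0.572, 0.0941, 0.351] F [0.0, 0.5, -0.8] gap 0.0206 t 21.75
P [ 14. 214.] 0.97 [0.509 0.298]
P [163. 266.] 0.91 [0.515 0.136]
P [114. 200.] 0.78 [0.461 0.208]
P [152. 359.] 0.76 [0.622 0.12 ]
P [ 47. 376.] 0.73 [0.667 0.222]
P [348. 428.] 0.52 [ 0.649 -0.153]
foot pred [234. 322.]
[([231.9, 322.4], 0.71), ([165.1, 264.2], 0.56)]
```

View pics/w6.png

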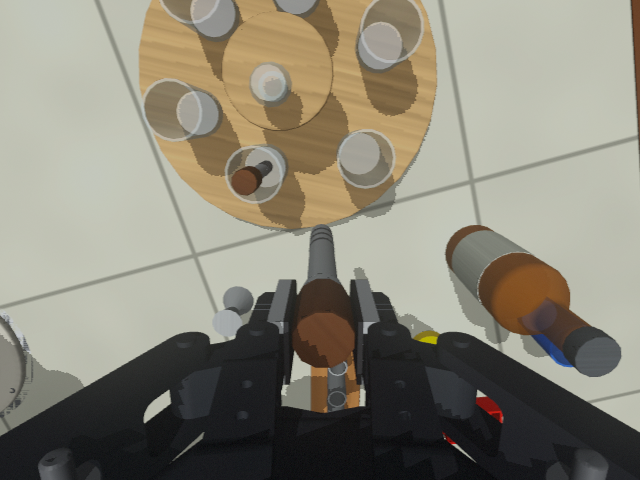

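Stick 2 is held vertically, its foot at (232,322) against a predicted (234,322). I'll place it in the glass at (0.622,0.119), which shows at (155,362).

```bash

python3 -m jog '[[[0,0.037,0.043,0.02,0],[0,0.037,0.043,0.06,0],[0,0.037,0.043,0.09,0],[0,0.037,0.043,0.10,0],[0,0.037,0.043,0.13,0],[0,0.037,0.043,0.15,0],[0,0.037,0.043,0.17,0],[0,0.037,0.043,0.185,0]]]'
python3 -m jog '[[[0,0,0,0.006,0],[0,0,0,0.012,0],[0,0,0,0.015,0],[0,0,0,0.015,0],[0,0,0,0.015,0]]]'
python3 -m jog '[[[0.55,0,0,0,0],[0.55,0,0,0,0],[0.55,0,0,0,0],[0.55,0,0,0,0],[0.55,0,0,-0.03,0],[0.55,0,0,-0.06,0],[0.55,0,0,-0.1,0],[0.55,0,0,-0.1,0]]]'
python3 -c "
from h import *
go((.498,-.243,.25))"
```

```text
t: 22.7
tcp_pos: [0.624, 0.1183, 0.1675]
eef_rot: [0.796, 0.606, 0.0, 0.0]
wrist_force: [0.7, 0.6, -1.0]
finger_gap: 0.0212
grip_force: 30.3
t: 23.2
tcp_pos: [0.6242, 0.1193, 0.1531]
eef_rot: [0.795, 0.606, 0.0, 0.0]
wrist_force: [0.4, 0.5, -0.8]
finger_gap: 0.0215
grip_force: 30.3
t: 24.0
tcp_pos: [0.627, 0.1194, 0.2599]
eef_rot: [0.795, 0.606, 0.005, 0.004]
wrist_force: [0.6, 0.9, 1.3]
finger_gap: 0.0472
grip_force: 0.0
shift [-0.3836, -0.0286, 0.0083] turn 0.0051 tcp [0.627, 0.1194, 0.2599] F [0.6, 0.9, 1.3] gap 0.0472 t 24.0
```

```bash

python3 -m jog '[[[0.6,-0.381,-0.026,0,0],[0.6,-0.381,-0.026,0,0],[0.6,-0.381,-0.026,0,0],[0.6,-0.381,-0.026,0,0],[0.6,-0.381,-0.026,0,0],[0.6,-0.381,-0.026,0,0],[0.6,-0.381,-0.026,0,0],[0.6,-0.381,-0.026,0,0]]]'
python3 -m jog '[[[0.6,0,0,0,0],[0.6,0,0,0,0]]]'
python3 -c "
from h import *
go((.4975,-.243,.25));T=read_camera('top');S=read_camera('scene')
for p in (T,S):
  print([np.round(atz(p,d['pixel'],.032)[:2],3).tolist() for d in pinpoint(p,'stick1')],[np.round(atz(p,d['pixel'],.022)[:2],3).tolist() for d in pinpoint(p,'glass1')])"
```

```text
t: 24.8
tcp_pos: [0.4962, -0.2441, 0.252]
eef_rot: [0.796, 0.605, -0.0, 0.0]
wrist_force: [0.5, 0.2, -0.5]
finger_gap: 0.0513
grip_force: 0.0
t: 25.0
tcp_pos: [0.4975, -0.2414, 0.2519]
eef_rot: [0.796, 0.606, 0.0, -0.0]
wrist_force: [-0.4, -0.5, -0.6]
finger_gap: 0.0513
grip_force: 0.0
shift [-0.0015, 0.0005, 0.0019] turn 0.0034 tcp [0.4975, -0.2414, 0.2519] F [-0.4, -0.5, -0.6] gap 0.0513 t 25.0
[[0.462, 0.208], [0.619, 0.118], [0.507, 0.132]] [[0.718, 0.21], [0.456, 0.207], [0.653, -0.167], [0.593, 0.294], [0.513, 0.128], [0.623, 0.11], [0.79, -0.145], [0.511, 0.294]]
[] [[0.816, -0.159], [0.506, 0.14], [0.671, -0.174], [0.592, 0.299], [0.462, 0.212], [0.725, 0.21], [0.505, 0.299], [0.612, 0.131]]
```

One glass has been nudged to about (0.72,0.21). There are five sticks for six glasses, so that one stays empty, and I'll check later that it is standing. I carry on with stick 3.

```bash

python3 -m jog '[[[0.6,-0.001,0.0005,0.05,0],[0.6,-0.001,0.0005,0.1,0],[0.6,-0.001,0.0005,0.13,0],[0.6,-0.001,0.0005,0.13,0],[0.6,-0.001,0.0005,0.13,0]]]'
python3 -m jog '[[[0,0,0,0,0],[0,0,0,0,0],[0,0,0,0,0],[0,0,0,0,0],[0,0,0,0,0],[0,0,0,0,0]]]' 30
python3 -m jog '[[[0,0,0,-0.02,0],[0,0,0,-0.05,0],[0,0,0,-0.1,0],[0,0,0,-0.15,0],[0,0,0,-0.2,0],[0,0,0,-0.23,0],[0,0,0,-0.23,0],[0,0,0,-0.23,0]]]'
python3 -m jog '[[[0,0.39,-0.04,0,0],[0,0.39,-0.04,0,0],[0,0.39,-0.04,0,0],[0,0.39,-0.04,0,0],[0,0.39,-0.04,0,0],[0,0.39,-0.04,0,0],[0,0.39,-0.04,0,0],[0,0.39,-0.04,0,0]]]'
python3 -m jog '[[[0,0,0,0,0],[0,0,0,0,0]]]'
python3 -c "
from h import *
go((.593,.296,.25)); W=read_camera('wrist'); save(W,'w7')
for d in pinpoint(W,'glass1'): print('P',np.round(d['pixel']),round(d['confidence'],2),np.round(atz(W,d['pixel'],.022)[:2],3))
t=np.array(get_obs()['tcp_pos']); print('foot pred',np.round(proj(W,t-[0,0,.117])))
print([(np.round(d['pixel']),d['confidence']) for d in pinpoint(W,'stick1')])"
```

```text
t: 25.8
tcp_pos: [0.4985, -0.2422, 0.1231]
eef_rot: [0.795, 0.607, 0.0, 0.0]
wrist_force: [0.3, -0.2, 0.2]
finger_gap: 0.0513
grip_force: 0.0
t: 26.4
tcp_pos: [0.499, -0.2433, 0.125]
eef_rot: [0.795, 0.606, 0.0, 0.002]
wrist_force: [-1.9, 0.7, 7.8]
finger_gap: 0.0212
grip_force: 29.0
t: 27.2
tcp_pos: [0.4982, -0.2425, 0.3535]
eef_rot: [0.795, 0.606, 0.0, 0.001]
wrist_force: [1.0, 0.2, -1.1]
finger_gap: 0.0211
grip_force: 30.1
t: 28.0
tcp_pos: [0.5617, 0.147, 0.3501]
eef_rot: [0.795, 0.607, -0.001, -0.001]
wrist_force: [0.7, -0.8, -1.1]
finger_gap: 0.0213
grip_force: 30.0
t: 28.2
tcp_pos: [0.5619, 0.145, 0.3502]
eef_rot: [0.795, 0.607, -0.002, -0.001]
wrist_force: [-0.4, -1.1, -1.6]
finger_gap: 0.0213
grip_force: 30.1
shift [0.154, -0.0093, 0.1] turn 0.0069 tcp [0.5619, 0.145, 0.3502] F [-0.4, -1.1, -1.6] gap 0.0213 t 28.2
P [190. 378.] 0.82 [0.623 0.121]
P [202. 285.] 0.81 [0.513 0.137]
P [155. 222.] 0.68 [0.459 0.209]
P [ 80. 441.] 0.67 [0.716 0.222]
P [ 63. 240.] 0.63 [0.51  0.296]
P [ 42. 318.] 0.56 [0.597 0.293]
foot pred [235. 323.]
[(array([206., 285.]), 0.88), (array([192., 381.]), 0.81), (array([237., 319.]), 0.8)]
```

View pics/w7.png

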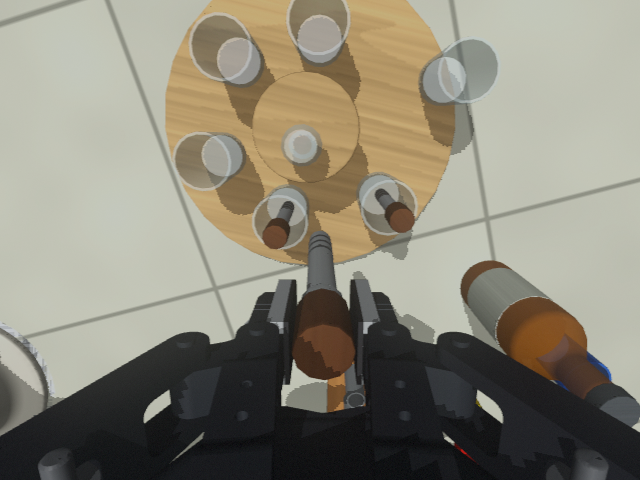

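The nudged glass stands upright at (80,443), inside the tier edge, so I leave it alone. Stick 3 goes to the glass at (0.596,0.294).

```bash

python3 -m jog '[[[0,0.153,-0.006,0,0],[0,0.153,-0.006,0,0],[0,0.153,-0.006,0,0],[0,0.153,-0.006,0.03,0],[0,0.153,-0.006,0.08,0],[0,0.153,-0.006,0.10,0],[0,0.153,-0.006,0.10,0]]]'
python3 -c "
from h import *
go((.596,.294,.152)); W=read_camera('wrist')
print([(np.round(d['pixel']),np.round(atz(W,d['pixel'],.022)[:2],3)) for d in pinpoint(W,'glass1')])"
python3 -m jog '[[[0,0,0,0.03,0],[0,0,0,0.05,0],[0,0,0,0.07,0],[0,0,0,0.085,0],[0,0,0,0.094,0],[0,0,0,0.1,0],[0,0,0,0.1,0],[0,0,0,0.1,0]]]'
python3 -c "
from h import *
go((.596,.294,.151))"
```

```text
t: 29.05
tcp_pos: [0.5953, 0.2914, 0.2469]
eef_rot: [0.796, 0.606, -0.005, -0.002]
wrist_force: [-0.4, -0.2, -0.8]
finger_gap: 0.0214
grip_force: 30.1
shift [0.0032, 0.0007, 0.0949] turn 0.003 tcp [0.5953, 0.2914, 0.2469] F [-0.4, -0.2, -0.8] gap 0.0214 t 29.05
[(array([316., 216.]), array([0.46 , 0.207])), (array([196., 324.]), array([0.597, 0.295])), (array([221., 235.]), array([0.511, 0.295])), (array([238., 468.]), array([0.716, 0.221]))]
t: 29.95
tcp_pos: [0.598, 0.2936, 0.1534]
eef_rot: [0.795, 0.606, 0.001, 0.0]
wrist_force: [0.3, 0.2, -0.7]
finger_gap: 0.021
grip_force: 30.2
shift [-0.0002, -0.002, 0.0024] turn 0.0049 tcp [0.598, 0.2936, 0.1534] F [0.3, 0.2, -0.7] gap 0.021 t 29.95
```

```bash

python3 -m jog '[[[0.55,0,0,0.001,0],[0.55,0,0,0.001,0],[0.55,0,0,0.001,0],[0.55,0,0,0.001,0],[0.55,0,0,-0.03,0],[0.55,0,0,-0.06,0],[0.55,0,0,-0.1,0],[0.55,0,0,-0.1,0]]]'
python3 -m jog '[[[0.6,-0.3,0.024,0,0],[0.6,-0.3,0.024,0,0],[0.6,-0.3,0.024,0,0],[0.6,-0.3,0.024,0,0],[0.6,-0.3,0.024,0,0],[0.6,-0.3,0.024,0,0],[0.6,-0.3,0.024,0,0]]]'
python3 -m jog '[[[0.6,-0.29,0.024,0,0],[0.6,-0.29,0.024,0,0],[0.6,-0.29,0.024,0,0],[0.6,-0.29,0.024,0,0],[0.6,-0.29,0.024,0,0],[0.6,-0.29,0.024,0,0],[0.6,-0.29,0.024,0,0],[0.6,-0.29,0.024,0,0]]]'
python3 -c "
from h import *
go((.4845,-.288,.123))
S=read_camera('scene'); save(S,'s3',(140,320,120,530),1.9)"
```

```text
t: 30.75
tcp_pos: [0.6005, 0.2945, 0.2603]
eef_rot: [0.795, 0.606, 0.006, 0.002]
wrist_force: [0.2, 0.3, 1.2]
finger_gap: 0.0469
grip_force: 0.0
t: 31.45
tcp_pos: [0.5403, -0.0073, 0.2521]
eef_rot: [0.797, 0.604, -0.001, 0.001]
wrist_force: [0.2, 0.1, -0.1]
finger_gap: 0.0511
grip_force: 0.0
t: 32.25
tcp_pos: [0.4875, -0.2881, 0.2518]
eef_rot: [0.796, 0.606, 0.0, -0.001]
wrist_force: [-0.7, -0.4, 0.3]
finger_gap: 0.0513
grip_force: 0.0
shift [-0.0008, -0.0029, 0.1288] turn 0.0036 tcp [0.4875, -0.2881, 0.2518] F [-0.7, -0.4, 0.3] gap 0.0513 t 32.25
```

```bash

python3 -m jog '[[[0.6,-0.001,-0.003,0.05,0],[0.6,-0.001,-0.003,0.1,0],[0.6,-0.001,-0.003,0.13,0],[0.6,-0.001,-0.003,0.13,0],[0.6,-0.001,-0.003,0.13,0]]]'
python3 -m jog '[[[0,0,0,0,0],[0,0,0,0,0],[0,0,0,0,0],[0,0,0,0,0],[0,0,0,0,0],[0,0,0,0,0]]]' 30
python3 -m jog '[[[0,0,0,-0.02,0],[0,0,0,-0.05,0],[0,0,0,-0.1,0],[0,0,0,-0.15,0],[0,0,0,-0.2,0],[0,0,0,-0.23,0],[0,0,0,-0.23,0],[0,0,0,-0.23,0]]]'
python3 -m jog '[[[0,0.34,-0.08,0,0],[0,0.34,-0.08,0,0],[0,0.34,-0.08,0,0],[0,0.34,-0.08,0,0],[0,0.34,-0.08,0,0],[0,0.34,-0.08,0,0],[0,0.34,-0.08,0,0],[0,0.34,-0.08,0,0]]]'
python3 -m jog '[[[0,0.228,-0.052,0,0],[0,0.228,-0.052,0,0],[0,0.228,-0.052,0,0],[0,0.228,-0.052,0,0],[0,0.228,-0.052,0.05,0],[0,0.228,-0.052,0.1,0],[0,0.228,-0.052,0.1,0],[0,0.228,-0.052,0.1,0]]]'
python3 -c "
from h import *
go((.511,.295,.151)); W=read_camera('wrist'); save(W,'w8')
for d in pinpoint(W,'glass1'): print('P',np.round(d['pixel']),round(d['confidence'],2),np.round(atz(W,d['pixel'],.022)[:2],3))
t=np.array(get_obs()['tcp_pos']); print('foot pred',np.round(proj(W,t-[0,0,.117])))
print([(np.round(d['pixel']),d['confidence']) for d in pinpoint(W,'stick1')])"
```

```text
t: 32.8
tcp_pos: [0.485, -0.2873, 0.123]
eef_rot: [0.795, 0.607, 0.0, 0.0]
wrist_force: [0.1, -0.2, 1.1]
finger_gap: 0.0512
grip_force: 0.0
t: 33.4
tcp_pos: [0.4852, -0.2894, 0.125]
eef_rot: [0.795, 0.606, 0.0, 0.002]
wrist_force: [-3.2, 0.5, 5.8]
finger_gap: 0.0209
grip_force: 29.3
t: 34.2
tcp_pos: [0.4845, -0.2885, 0.3535]
eef_rot: [0.795, 0.606, 0.0, 0.001]
wrist_force: [-0.3, 0.1, -1.2]
finger_gap: 0.021
grip_force: 29.9
t: 35.0
tcp_pos: [0.4958, 0.0661, 0.3504]
eef_rot: [0.793, 0.609, -0.001, -0.002]
wrist_force: [-0.0, -1.2, -0.2]
finger_gap: 0.0208
grip_force: 29.8
t: 35.8
tcp_pos: [0.5061, 0.293, 0.2495]
eef_rot: [0.795, 0.606, -0.003, -0.001]
wrist_force: [0.5, 0.3, 0.6]
finger_gap: 0.0211
grip_force: 29.8
shift [0.0037, 0.0047, 0.0984] turn 0.0043 tcp [0.5061, 0.293, 0.2495] F [0.5, 0.3, 0.6] gap 0.0211 t 35.8
P [331. 478.] 0.88 [0.622 0.121]
P [195. 326.] 0.85 [0.51  0.297]
P [172. 421.] 0.77 [0.598 0.294]
P [214. 560.] 0.69 [0.715 0.221]
P [293. 300.] 0.6 [0.459 0.209]
P [421. 588.] 0.31 [ 0.72  -0.019]
foot pred [232. 326.]
[(array([240., 321.]), 0.95), (array([178., 425.]), 0.62)]
```

```bash

python3 -m jog '[[[0,0.006,0.0045,0.01,0],[0,0.006,0.0045,0.04,0],[0,0.006,0.0045,0.06,0],[0,0.006,0.0045,0.08,0],[0,0.006,0.0045,0.094,0],[0,0.006,0.0045,0.1,0],[0,0.006,0.0045,0.1,0],[0,0.006,0.0045,0.1,0]]]'
python3 -m jog '[[[0.55,0,0,0.001,0],[0.55,0,0,0.001,0],[0.55,0,0,0.001,0],[0.55,0,0,0.001,0],[0.55,0,0,-0.03,0],[0.55,0,0,-0.06,0],[0.55,0,0,-0.1,0],[0.55,0,0,-0.1,0]]]'
python3 -c "
from h import *
go((.473,-.331,.25))"
```

```text
t: 36.75
tcp_pos: [0.5141, 0.2992, 0.1535]
eef_rot: [0.795, 0.606, 0.001, 0.0]
wrist_force: [-0.6, 0.1, 0.3]
finger_gap: 0.0205
grip_force: 29.9
t: 37.55
tcp_pos: [0.5165, 0.3, 0.2596]
eef_rot: [0.795, 0.606, 0.006, 0.002]
wrist_force: [1.1, 0.8, 0.9]
finger_gap: 0.0471
grip_force: 0.0
shift [-0.6201, 0.1251, 0.0066] turn 0.005 tcp [0.5165, 0.3, 0.2596] F [1.1, 0.8, 0.9] gap 0.0471 t 37.55
```

```bash

python3 -m jog '[[[0.6,-0.32,0.065,0,0],[0.6,-0.32,0.065,0,0],[0.6,-0.32,0.065,0,0],[0.6,-0.32,0.065,0,0],[0.6,-0.32,0.065,0,0],[0.6,-0.32,0.065,0,0],[0.6,-0.32,0.065,0,0],[0.6,-0.32,0.065,0,0]]]'
python3 -m jog '[[[0.6,-0.3,0.062,0,0],[0.6,-0.3,0.062,0,0],[0.6,-0.3,0.062,0,0],[0.6,-0.3,0.062,0,0],[0.6,-0.3,0.062,0,0],[0.6,-0.3,0.062,0,0],[0.6,-0.3,0.062,0,0],[0.6,-0.3,0.062,0,0]]]'
python3 -m jog '[[[0.6,0,0,0,0],[0.6,0,0,0,0]]]'
python3 -c "
from h import *
go((.473,-.331,.123))
W=read_camera('wrist'); print([(np.round(d['pixel']),np.round(atz(W,d['pixel'],.008),3),d['confidence']) for d in pinpoint(W,'stick1')])
S=read_camera('scene'); save(S,'s4',(140,320,120,530),1.9)"
```

```text
t: 38.35
tcp_pos: [0.491, -0.0299, 0.2521]
eef_rot: [0.797, 0.604, -0.0, 0.0]
wrist_force: [-0.4, 0.5, -1.0]
finger_gap: 0.0514
grip_force: 0.0
t: 39.15
tcp_pos: [0.4717, -0.3327, 0.2516]
eef_rot: [0.796, 0.606, 0.0, -0.001]
wrist_force: [-0.3, 0.5, 0.2]
finger_gap: 0.0515
grip_force: 0.0
t: 39.35
tcp_pos: [0.4722, -0.3306, 0.2523]
eef_rot: [0.795, 0.607, 0.0, -0.0]
wrist_force: [0.2, -0.4, -0.1]
finger_gap: 0.0514
grip_force: 0.0
shift [-0.0002, 0.0009, 0.1293] turn 0.0073 tcp [0.4722, -0.3306, 0.2523] F [0.2, -0.4, -0.1] gap 0.0514 t 39.35
[(array([200., 326.]), array([ 0.476, -0.333,  0.008]), 0.94)]
```

View pics/s4.png

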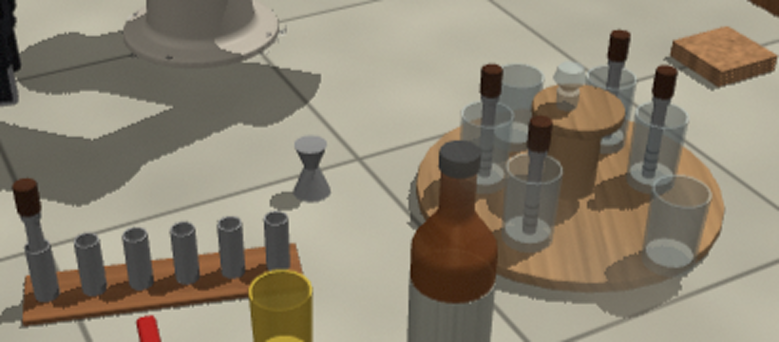

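Four sticks stand upright in separate glasses with their caps home: caps at (490,80), (540,135), (619,47) and (664,82). The empty glass stands at (675,220). The last stick goes to the glass at (0.460,0.208).

```bash

python3 -m jog '[[[0.6,0,0.001,0.05,0],[0.6,0,0.001,0.1,0],[0.6,0,0.001,0.13,0],[0.6,0,0.001,0.13,0],[0.6,0,0.001,0.13,0]]]'
python3 -m jog '[[[0,0,0,0,0],[0,0,0,0,0],[0,0,0,0,0],[0,0,0,0,0],[0,0,0,0,0],[0,0,0,0,0]]]' 30
python3 -m jog '[[[0,0,0,-0.02,0],[0,0,0,-0.05,0],[0,0,0,-0.1,0],[0,0,0,-0.15,0],[0,0,0,-0.2,0],[0,0,0,-0.23,0],[0,0,0,-0.23,0],[0,0,0,-0.23,0]]]'
python3 -m jog '[[[0,0.3,-0.09,0,0],[0,0.3,-0.09,0,0],[0,0.3,-0.09,0,0],[0,0.3,-0.09,0,0],[0,0.3,-0.09,0,0],[0,0.3,-0.09,0,0],[0,0.3,-0.09,0,0],[0,0.3,-0.09,0,0]]]'
python3 -m jog '[[[0,0.216,-0.067,0,0],[0,0.216,-0.067,0,0],[0,0.216,-0.067,0,0],[0,0.216,-0.067,0,0],[0,0.216,-0.067,0.05,0],[0,0.216,-0.067,0.1,0],[0,0.216,-0.067,0.1,0],[0,0.216,-0.067,0.1,0]]]'
python3 -c "
from h import *
go((.460,.208,.151)); W=read_camera('wrist'); save(W,'w9')
for d in pinpoint(W,'glass1'): print('P',np.round(d['pixel']),round(d['confidence'],2),np.round(atz(W,d['pixel'],.022)[:2],3))
t=np.array(get_obs()['tcp_pos']); print('foot pred',np.round(proj(W,t-[0,0,.117])))
print([(np.round(d['pixel']),d['confidence']) for d in pinpoint(W,'stick1')])"
```

```text
t: 40.0
tcp_pos: [0.473, -0.3327, 0.1231]
eef_rot: [0.795, 0.607, 0.0, 0.0]
wrist_force: [0.7, -0.1, 1.1]
finger_gap: 0.0511
grip_force: 0.0
t: 40.6
tcp_pos: [0.4734, -0.3341, 0.1251]
eef_rot: [0.795, 0.606, -0.0, 0.002]
wrist_force: [-3.0, 0.7, 7.1]
finger_gap: 0.0212
grip_force: 29.0
t: 41.4
tcp_pos: [0.4728, -0.333, 0.3536]
eef_rot: [0.795, 0.606, 0.0, 0.001]
wrist_force: [-0.5, -0.1, -1.4]
finger_gap: 0.0211
grip_force: 30.1
t: 42.2
tcp_pos: [0.4645, -0.018, 0.3509]
eef_rot: [0.794, 0.608, -0.001, -0.001]
wrist_force: [0.1, -0.6, -0.4]
finger_gap: 0.0209
grip_force: 30.1
t: 43.0
tcp_pos: [0.4574, 0.2048, 0.2509]
eef_rot: [0.796, 0.606, -0.002, -0.001]
wrist_force: [0.7, -0.2, -0.3]
finger_gap: 0.021
grip_force: 29.9
shift [0.004, 0.002, 0.0999] turn 0.0033 tcp [0.4574, 0.2048, 0.2509] F [0.7, -0.2, -0.3] gap 0.021 t 43.0
P [104. 606.] 0.94 [0.717 0.221]
P [ 82. 355.] 0.82 [0.511 0.296]
P [240. 512.] 0.81 [0.621 0.12 ]
P [ 55. 454.] 0.74 [0.597 0.295]
P [253. 395.] 0.63 [0.511 0.136]
P [200. 324.] 0.6 [0.459 0.204]
foot pred [233. 325.]
[(array([258., 404.]), 0.9), (array([ 60., 458.]), 0.85), (array([ 81., 356.]), 0.8), (array([232., 323.]), 0.71)]
```

```bash

python3 -m jog '[[[0,0.002,0.002,0.01,0],[0,0.002,0.002,0.04,0],[0,0.002,0.002,0.06,0],[0,0.002,0.002,0.08,0],[0,0.002,0.002,0.094,0],[0,0.002,0.002,0.1,0],[0,0.002,0.002,0.1,0],[0,0.002,0.002,0.1,0]]]'
python3 -m jog '[[[0.5,0,0,0.001,0],[0.5,0,0,0.001,0],[0.5,0,0,0.001,0],[0.5,0,0,0.001,0],[0.5,0,0,-0.03,0],[0.5,0,0,-0.06,0],[0.5,0,0,-0.1,0],[0.5,0,0,-0.15,0]]]'
python3 -m jog '[[[0.5,-0.25,0,-0.05,0],[0.5,-0.25,0,-0.05,0],[0.5,-0.25,0,-0.05,0],[0.5,-0.25,0,-0.05,0],[0.5,-0.25,0,-0.05,0],[0.5,-0.25,0,-0.05,0],[0.5,-0.25,0,-0.05,0],[0.5,-0.25,0,-0.05,0]]]'
python3 -m jog '[[[0.5,0,0,0,0],[0.5,0,0,0,0],[0.5,0,0,0,0]]]'
python3 -c "
from h import *
S=read_camera('scene'); f=S['frame']; T=read_camera('top')
a=cv2.resize(f[140:320,300:530],(690,540),interpolation=2);cv2.imwrite('pics/end.png',a[:,:,::-1])
for t,z in (('jigger',0),('rum',0),('scoop',0),('stopper',.122)): print(t,[np.round(atz(p,q[0]['pixel'],z)[:2],3).tolist() for p in (T,S) for q in [pinpoint(p,t)] if q])
print([np.round(atz(T,d['pixel'],.022)[:2],3).tolist() for d in pinpoint(T,'glass1')])
print([np.round(atz(T,d['pixel'],.032)[:2],3).tolist() for d in pinpoint(T,'stick1')])"
```

```text
t: 43.95
tcp_pos: [0.4611, 0.2078, 0.1534]
eef_rot: [0.795, 0.606, 0.001, 0.0]
wrist_force: [-0.9, 0.9, -0.2]
finger_gap: 0.021
grip_force: 30.0
t: 44.75
tcp_pos: [0.4591, 0.2075, 0.3023]
eef_rot: [0.795, 0.606, -0.002, -0.001]
wrist_force: [0.1, 0.7, -0.6]
finger_gap: 0.0424
grip_force: 0.0
t: 45.55
tcp_pos: [0.3942, -0.0326, 0.3521]
eef_rot: [0.795, 0.607, 0.0, -0.0]
wrist_force: [0.8, -0.3, -0.5]
finger_gap: 0.043
grip_force: 0.0
t: 45.85
tcp_pos: [0.3942, -0.0325, 0.3521]
eef_rot: [0.795, 0.607, -0.0, -0.0]
wrist_force: [-0.4, 0.0, 0.0]
finger_gap: 0.0426
grip_force: 0.0
jigger [[0.426, -0.034], [0.421, -0.03]]
rum [[0.739, -0.043], [0.724, -0.033]]
scoop [[0.689, -0.279], [0.685, -0.285]]
stopper [[0.562, 0.196], [0.558, 0.201]]
[[0.789, -0.145], [0.46, 0.2], [0.654, -0.16], [0.522, 0.133], [0.717, 0.209], [0.597, 0.295]]
[[0.6, 0.292], [0.623, 0.116], [0.519, 0.298], [0.461, 0.204], [0.521, 0.129]]
```

View pics/end.png

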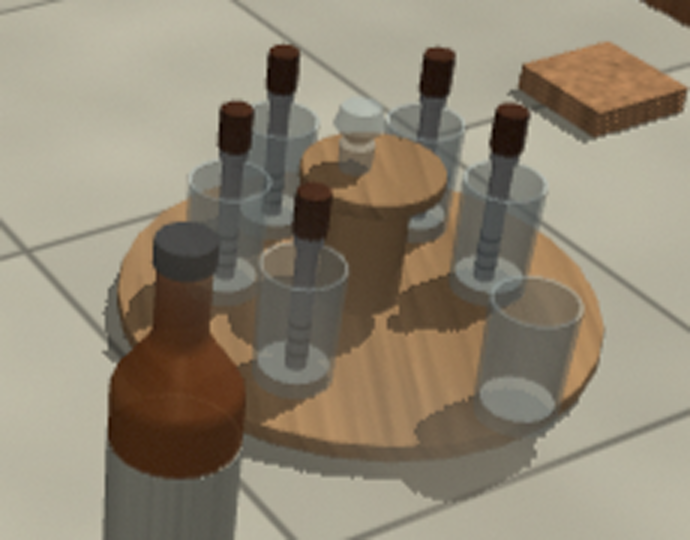

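All five sticks stand in separate glasses with their caps home. The sixth glass stands upright and empty on the lower tier at (515,350), and the bystanders haven't moved. I'll hand it in.

```bash
python3 -c "
from bench import hand_in
print(hand_in())"
```

```text
the job is handed in; nothing more can be done
None
```

The job is handed in at about 46 s on the robot's clock: all five sticks present stand upright in separate glasses with their caps home, all six glasses are upright on the lower tier (the nudged one left empty), and the bystanders are where they started; `hand_in()` returned no verdict, so this rests on the final camera check.

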